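Check a resin casting with the thermometer wand and demould it

TASK

Take the thermometer wand off its rest, aim its lens down at the black patch on the yellow casting in the mould from about 10 cm away and hold it steady there for a second or two, then lay it back on its rest the way it lay. Then lift the casting out of the mould and set it down gently, without dropping it, right side up on the cork pad, centred and with its long side along the pad's. Leave the jar, the tub and the wood samples where they are.

Things in the scene. Friction and masses are not known exactly. Their poses are not given: they have to be found in the camera images.
- wand: Loose infrared thermometer wand, about 0.2 kg: blue grip 120 long, 30 wide, 32 high; at its +x end a black round head, 34 diameter, bent 45 degrees down. Origin: centre of the grip's underside; x along the grip to the head, z up. It starts level on the rest, x as the rest's x. The head reaches 104 ahead of the origin and 28 below the underside, so it cannot lie level on the table.
- lens (a point): Centre of the red lens on the end face of the wand's head, 92 ahead of the wand's origin and 16 below it. The x axis of this frame is the line of sight: it leaves the lens forward and 45 degrees downward when the grip is level; y is the wand's y.
- rest: Fixed wooden rest. Origin: centre of its underside, on the table. Base 110 (x) by 80 by 10; two posts 14 thick at x = -42 and +42, 58 wide, seats 50 above the table, 70 clear between the posts for fingers. On each post cheeks 12 high, 38 apart, stand either side of the wand's grip. Wand seated: its origin at x = y = 0, z = 50, head to the rest's +x.
- mould: Fixed plywood mould, 192 (x) by 132 (y) by 38 high, open at the top. Origin: centre of its underside, on the table. Cavity 136 by 76, 20 deep, its floor 18 above the table. The casting sits centred in it, long side along x.
- casting: Loose yellow resin casting, about 0.3 kg: flange 130 (x) by 70 (y) by 16 thick, on its middle a raised grip block 80 (x) by 44 (y), top 50 above the underside. Origin: centre of the underside; z up. In the mould the block stands 30 above the mould's top (68 above the table) and the flange lies below it. It lifts straight up, 3 clearance all round.
- patch (a point): Centre of the matt black patch, 36 in diameter, on top of the casting's grip block.
- pad: Fixed dark board with a cork top, 200 (x) by 140 (y) by 14 high. Origin: centre of its underside, on the table; x along its long side.
- jar: Bystander: loose amber glass jar, 72 diameter, 85 high, origin at the centre of its underside.
- tub: Bystander: loose white open plastic tub, 90 across, 85 high, origin at the centre of its underside.
- samples: Bystander: loose stack of three wood sample boards, 85 (x) by 130 (y) by 48 high, origin at the centre of its underside.
Mind the look-alikes: they are no part of the job. Several things have the shape of the wand; the one meant has the colours described above. Of the things that look like the casting, the smaller one is meant.

How it is judged:
By the outcome, as a careful person would: the job done as asked, in the order asked, and still so for the second after the job is handed in, with the robot touching nothing.
It also fails if it takes over 61 s, if anything falls off the work surface, if the arm or the gripper's body presses on something with over 40 N, if the wrist force passes 120 N, or if a joint passes its speed limit or range.

ROBOT

A 7-joint arm with a two-finger parallel gripper is mounted at the origin on the work surface. World frame = base frame: x ahead of the robot, y to its left, z up, the work surface at z = 0. Lengths are in m, angles in rad, forces in N, time in s.
With the tool pointing down it reaches from about 0.4 to 0.85 m from the base axis. Payload 4.5 kg.
Tool frame: the origin (TCP) lies midway between the tips of the shut fingers; the grasp point (between the pads) lies 19 mm behind it; z points along the fingers, y is the line along which they close (so a half turn about z gives the same grasp; the last joint's range is limited). The gripper opens to 88 mm and grips with 3 to 60 N. Pads are 18 mm wide; open, the fingers measure 123 mm over their backs; the gripper's body (75 mm by 187 mm) begins 45 mm behind the grasp point.
Start: joints at [1.362, 0.689, -0.195, 1.565, 0.157, 0.902, -0.215], TCP at [0.15, -0.607, 0.239] pointing down, gripper open.
Joint ranges: [-3.01, 3.01], [-0.46, 2.08], [-1.47, 1.51], [0.13, 2.56], [-1, 4.14], [0.04, 2.09], [-2.66, 2.66]. Speed limits (rad/s): [2.57, 2.57, 3.14, 3.14, 3.14, 3.14, 3.14].

INTERFACE

Orientations are given as a unit quaternion [x, y, z, w].
In Python, from plant import r gives the robot as it stands.
- The arm moves only by the tool move_arm, never from a script. Its argument "targets" is a list that holds one entry, the list of rows, each a list of 7 numbers: the opening, from 0 (shut) to 1 (fully open), then the shift along the tool's x, y, z in mm, then the turn, a rotation vector about the tool's x, y, z in degrees. In form: [[[claw, dx, dy, dz, ax, ay, az], ...]]. A call has 1 to 10 rows; each row is the pose to reach, as a shift and turn from the pose commanded when the call began, along the tool's axes at that moment; what a row does not reach only later rows make up. A row lasts 1/8 s, in which the tool goes at most 62.5 mm and 10.7 degrees, less where a joint would pass 70% of its speed; a pose out of reach is approached as far as the arm can. A call with a gripper value outside its range is refused whole. The fingers move at their own pace and stop on an object; "newtons" is the grip in N (left out, the last holds). Time passes only in rows, so rows that repeat a pose let the fingers close. It gives the time, the measured TCP pose, the force, the opening and the grip force at its end, in the units of the state.
- r.get_state(): the state, without advancing time (a new reading comes with each control period).
- r.snapshot(name): name is "scene" or "top"; returns the picture (400x640x3 uint8, red, green, blue); there is no depth.
- r.camera_info(name): a dict with "fx", "fy", "cx", "cy" (pixels), "R" (3x3) and "t" (3): a world point X has camera coordinates R X + t. Camera axes: x right, y down, z forward; pixel columns grow to the right and rows downward; lengths in m; the calibration is good to about 2 mm. A picture is of the moment at which its call begins. camera_info takes no time and is no camera call.
- r.finish_job(): hands the job in; it is judged then, once.
The state is a dict: "clock": time; "q": joint angles; "qd": joint speeds; "joint_torque": joint torques, N m; "tool_pos": TCP position; "eef_rot": TCP orientation; "contact_force": force on the tool from outside, world axes, zero at the start; "moment": the same for the moment, N m; "opening": opening from 0.0 (shut) to 1.0 (fully open); "finger_force": force on a finger pad.
Only numpy, scipy, OpenCV 4.12 (cv2) and the standard library are available. Lean on these libraries where they do the work, as an engineer would, in place of code of your own. Each camera call takes 0.05 s, during which the arm holds its last target. There are 200 camera calls.

## Working session

There is one attempt and no reset: what is moved stays moved. The work goes in short steps, Python scripts to look and compute and a tool call to move; the robot and the scene stay as the last step left them, time stands still between calls to the robot, and variables do not carry over. Pictures are saved under pics/ and viewed, at most 10 in all, crops included, and the job is handed in when it is done.

Besides the shell and the picture viewer there is one more tool, called after ">>>" as name(argument=value, ...), one argument or row to a line, values as JSON. move_arm: Moves the arm, as the interface text tells. Its arguments: {"type":"object","properties":{"targets":{"type":"array","items":{"type":"array","items":{"type":"array","items":{"type":"number"}}}},"newtons":{"type":"number"}},"required":["targets"]}

```bash
mkdir -p pics; python3 - <<'E'
from plant import r
import cv2
for n in("scene","top"):
    cv2.imwrite(f"pics/{n}0.png",r.snapshot(n)[:,:,::-1]); print(n,r.camera_info(n))
s=r.get_state();print(s)
E
```

```text
scene {'fx': 467.0408852122934, 'fy': 467.0408852122934, 'cx': 318.27196215057904, 'cy': 202.5373980683292, 'R': array([[ 0.60523041,  0.79604772, -0.00204347],
       [ 0.68132403, -0.51933084, -0.51584207],
       [-0.41169615,  0.31081104, -0.85668126]]), 't': array([-0.31069601, -0.29384966,  1.49407608])}
top {'fx': 379.0661786750654, 'fy': 379.0661786750654, 'cx': 323.6916323954523, 'cy': 203.4115237017904, 'R': array([[ 2.52106451e-02, -9.99682076e-01, -4.12286401e-04],
       [-9.86760661e-01, -2.48186849e-02, -1.60272986e-01],
       [ 1.60211799e-01,  4.44741337e-03, -9.87072642e-01]]), 't': array([-0.00799865,  0.50484497,  0.93673674])}
{'clock': 0.1, 'q': array([ 1.36177223,  0.68989918, -0.19449995,  1.56624408,  0.15733453,
        0.90251322, -0.2150707 ]), 'qd': array([-0.00127756, -0.00166311, -0.00095961, -0.00250856,  0.00040144,
        0.00151033,  0.00115796]), 'joint_torque': array([-2.98488325e-03, -5.28501606e+01, -1.27119239e+00, -1.53837276e+01,
       -5.24843065e-02,  1.98900794e-03,  5.19025718e-05]), 'tool_pos': array([ 0.1500772 , -0.60612258,  0.23798924]), 'eef_rot': array([ 9.92631476e-01,  1.21169527e-01, -1.81935265e-04, -8.15399142e-04]), 'contact_force': array([-1.03866519, -0.3324339 ,  0.25616186]), 'moment': array([ 0.0569686 ,  0.01405038, -0.02075712]), 'finger_force': 0.0, 'opening': 1.0047508329156254}
```

View pics/top0.png

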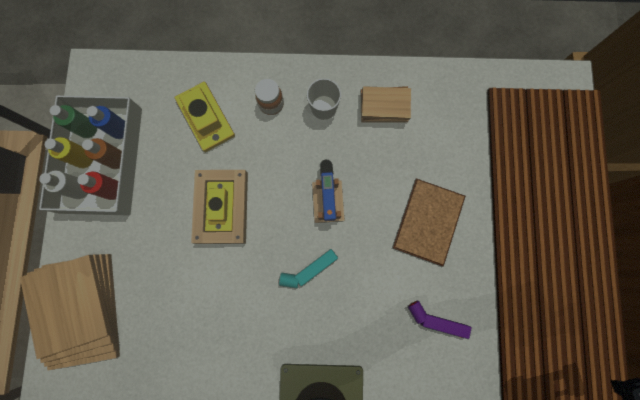

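View pics/scene0.png

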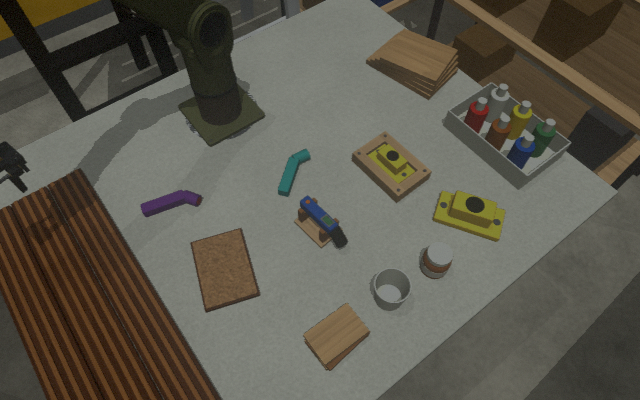

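Wand shapes in the top view are blue with a black head on the rest (327,192), teal (308,270) and purple (440,322). The blue one fits because of its blue grip, black head and place on the rest. Casting shapes are the small one in the mould (218,205) and the larger loose one (205,117). The smaller one, in the mould, is meant. I'll confirm both in an enlarged crop and measure.

```bash
cat > h.py <<'E'
import numpy as np, cv2
from plant import r
CI={n:r.camera_info(n) for n in("scene","top")}
def ray(n,uv):
    c=CI[n];R,t=np.array(c["R"]),np.array(c["t"])
    uv=np.atleast_2d(uv).astype(float)
    d=np.c_[(uv[:,0]-c["cx"])/c["fx"],(uv[:,1]-c["cy"])/c["fy"],np.ones(len(uv))]@R
    return -R.T@t,d
def back(n,uv,z):
    C,d=ray(n,uv); return (C+d*((z-C[2])/d[:,2])[:,None])[:,:2]
def proj(n,X):
    c=CI[n];p=np.atleast_2d(X)@np.array(c["R"]).T+c["t"]
    return np.c_[c["fx"]*p[:,0]/p[:,2]+c["cx"],c["fy"]*p[:,1]/p[:,2]+c["cy"]]
def blobrect(n,mask,z):
    cs,_=cv2.findContours(mask.astype(np.uint8),cv2.RETR_EXTERNAL,cv2.CHAIN_APPROX_NONE)
    c=max(cs,key=cv2.contourArea)[:,0,:]
    (x,y),(w,h),a=cv2.minAreaRect((back(n,c,z)*1000).astype(np.float32))
    if w<h: w,h,a=h,w,a+90
    return np.round([x,y,w,h,(a+90)%180-90],1)
E
python3 - <<'E'
from h import *
T=cv2.imread("pics/top0.png");S=cv2.imread("pics/scene0.png")
a=cv2.resize(T[150:280,180:480],(800,347),interpolation=cv2.INTER_CUBIC)
b=cv2.resize(S[120:270,280:440],(267,250),interpolation=cv2.INTER_CUBIC)
b=np.hstack([b]+[cv2.resize(S[120:205,345:440],(280,250),interpolation=cv2.INTER_CUBIC),cv2.resize(S[185:260,285:361],(253,250),interpolation=cv2.INTER_CUBIC)])
cv2.imwrite("pics/crop1.png",np.vstack([a,b]))
for n,I,roi in(("top",T,{"mould":(185,165,255,250),"pad":(385,170,475,275),"cast":(195,175,245,240),"blue":(300,150,350,230),"black":(318,155,336,180)}),("scene",S,{"mould":(345,125,435,205),"pad":(185,220,265,315),"cast":(360,140,420,185),"blue":(290,190,350,245)})):
    H=cv2.cvtColor(I,cv2.COLOR_BGR2HSV)
    h,s,v=[H[:,:,i].astype(int) for i in range(3)]
    for k,(x0,y0,x1,y1) in roi.items():
        box=np.zeros(h.shape,bool);box[y0:y1,x0:x1]=1
        m={"mould":(s>70)&(h<35),"pad":(s>70)&(h<30),"cast":(h>24)&(h<35)&(s>150),"blue":(h>105)&(h<130)&(s>120),"black":v<50}[k]&box
        z={"mould":.038,"pad":.014,"cast":.034,"blue":.082,"black":.05}[k]
        if m.any(): print(n,k,m.sum(),blobrect(n,m,z))
E
```

```text
top mould 3579 [493.2 274.4 188.3 134.5   1.5]
top pad 3890 [ 468.6 -273.3  196.9  137.4  -18.7]
top cast 172 [532.6 297.6  45.7  22.9  -1.4]
top blue 317 [497.4  -8.   75.4  27.1   4.4]
top black 107 [601.9   1.2  26.7  26.    1.4]
scene mould 2711 [503.2 266.1 200.9 149.2   1.9]
scene pad 3821 [ 476.4 -276.5  199.4  137.7  -18.7]
scene cast 540 [498.4 273.9 127.5  66.1   2.5]
scene blue 270 [524.4  -8.7 116.1  26.8   4.5]
```

View pics/crop1.png

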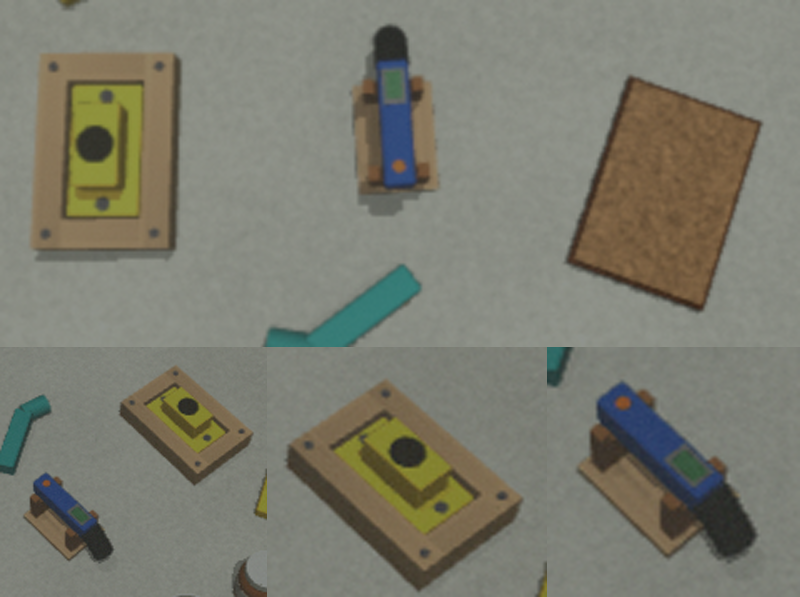

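Crop confirms it: the blue wand with a black head lies on the rest, and the small casting with the black patch sits in the mould. Next, a refined fit from the corner pixels in both views.

```bash
python3 - <<'E'
from h import *
from scipy.optimize import least_squares
t=lambda P:np.array(P)/2.6667+[180,150]-.3
s1=lambda P:(np.array(P)-[267,347])/[2.947,2.941]+[345,120]-.3
s2=lambda P:(np.array(P)-[547,347])/[3.329,3.333]+[285,185]-.3
def fit(L,W,z,obs,x0,names):
    c=np.array([[L,W],[L,-W],[-L,-W],[-L,W]])/2
    def f(p):
        a=p[2];Q=c@np.array([[np.cos(a),np.sin(a)],[-np.sin(a),np.cos(a)]])+p[:2]
        X=np.c_[Q,np.full(4,z)]
        return np.concatenate([(proj(n,X)-o).ravel() for n,o in obs if n in names])
    o=least_squares(f,x0,loss="soft_l1");return np.round([*o.x[:2]*1000,np.degrees(o.x[2])],1),np.round(np.sqrt(np.mean(o.fun**2)),2)
mt=("top",t([(40,54),(176,54),(171,248),(31,248)]));ms=("scene",s1([(421,566),(521,500),(387,380),(289,446)])[[0,3,2,1]])
# scene order: identify via projection
def order(o,L,W,z,x0):
    c=np.array([[L,W],[L,-W],[-L,-W],[-L,W]])/2;a=x0[2]
    Q=c@np.array([[np.cos(a),np.sin(a)],[-np.sin(a),np.cos(a)]])+x0[:2]
    P=proj(o[0],np.c_[Q,np.full(4,z)])
    from scipy.spatial.distance import cdist
    return (o[0],o[1][cdist(P,o[1]).argmin(1)])
def run(k,L,W,z,x0,obs):
    obs=[order(o,L,W,z,x0) for o in obs]
    for n in (["top"],["scene"],["top","scene"]):
        try: print(k,n,*fit(L,W,z,obs,x0,n))
        except Exception as e: print(k,n,"-")
run("mould",.192,.132,.038,[.495,.27,.03],[mt,ms])
pt=("top",t([(633,79),(761,122),(703,307),(573,262)]))
run("pad",.2,.14,.014,[.47,-.273,-.32],[pt])
gt=("top",t([(376,60),(408,60),(414,184),(384,187)]))
gs=("scene",s2([(622,383),(724,486),(703,507),(597,400)]))
run("grip",.12,.03,.082,[.52,-.008,.07],[gt,gs])
bt=("top",t([(358,86),(433,84),(438,190),(358,192)]))
for n,I in(("top","top0"),("scene","scene0")):
    g=cv2.cvtColor(cv2.imread(f"pics/{I}.png"),cv2.COLOR_BGR2GRAY)
    x0,y0,w=(205,194,22) if n=="top" else (380,145,24)
    m=g[y0:y0+w,x0:x0+w]<50
    n_,lab,st,ce=cv2.connectedComponentsWithStats(m.astype(np.uint8))
    i=1+st[1:,4].argmax();uv=ce[i]+[x0,y0];print("patch",n,uv,st[i],back(n,uv,.068)*1000)
for n,uv in(("top",t([(102.75,149.5)])),("scene",s1([(405.75,471.25)]))): print("screws",n,back(n,uv,.038)*1000)
S=cv2.imread("pics/scene0.png");H=cv2.cvtColor(S,cv2.COLOR_BGR2HSV)
E
```

```text
mould ['top'] [492.4 275.2   1.8] 0.36
mould ['scene'] [497.8 274.2   1.1] 0.87
mould ['top', 'scene'] [494.  275.5   1.6] 0.89
pad ['top'] [ 468.5 -275.8  -18.7] 1.33
pad ['scene'] -
pad ['top', 'scene'] [ 468.5 -275.8  -18.7] 1.33
grip ['top'] [518.4  -5.6   4.5] 0.37
grip ['scene'] [527.8  -9.5   3.4] 0.91
grip ['top', 'scene'] [521.5  -6.2   4.5] 1.53
patch top [215.76 204.  ] [ 7  6  8  9 25] [[492.16602162 274.87379659]]
patch scene [391.93902439 155.24390244] [ 7  6 11 10 82] [[496.08502655 274.220532  ]]
screws top [[492.32711909 276.94899532]]
screws scene [[499.32766637 276.05126859]]
```

Measurements agree to a few mm and are consistent with the heights and sizes given:

| Item | x (mm) | y (mm) | Yaw (°) |
|---|---|---|---|
| Mould | 495 | 275 | 1.6 |
| Pad | 470 | -275 | -18.7 |
| Wand | 521 | -7 | 4.5 |

I'll move above the wand.

>>> move_arm(
  targets=[
    [[1,504,-492,20,0,0,9.4],[1,504,-492,20,0,0,9.4],[1,504,-492,20,0,0,9.4],[1,504,-492,20,0,0,9.4],[1,504,-492,20,0,0,9.4],[1,504,-492,20,0,0,9.4],[1,504,-492,20,0,0,9.4],[1,504,-492,20,0,0,9.4],[1,504,-492,20,0,0,9.4],[1,504,-492,20,0,0,9.4]],
  ],
)

```text
clock: 1.35
tool_pos: [0.48, -0.0738, 0.2208]
eef_rot: [0.999, 0.039, -0.0, 0.0]
contact_force: [-0.3, -1.0, -0.5]
opening: 1.001
finger_force: 0.0
```

```bash
cat >> h.py <<'E'
from scipy.spatial.transform import Rotation as Ro
def go(x,y,z,yaw):
    "shift (mm) and turn (deg) in tool axes to put a down-pointing tool at x,y,z mm with tool x at world yaw"
    s=r.get_state();A=Ro.from_quat(s["eef_rot"]);T=Ro.from_euler("z",yaw,degrees=True)*Ro.from_euler("x",180,degrees=True)
    d=A.inv().apply(np.array([x,y,z])-np.array(s["tool_pos"])*1000)
    print("d",d.round(1),"rot",(A.inv()*T).as_rotvec(degrees=True).round(1),"pos",(s["tool_pos"]*1000).round(1),"q",s["q"].round(2),"t",s["clock"],"F",s["contact_force"].round(1),"ff",round(s["finger_force"],1),"op",round(s["opening"],3))
E
python3 -c "
from h import *
go(521.5,-6.5,200,4.5)"
```

```text
d [ 46.6 -63.8  20.7] rot [0. 0. 0.] pos [480.  -73.8 220.8] q [ 0.1   0.54 -0.06  2.    0.05  0.61 -1.49] t 1.35 F [-0.3 -1.  -0.5] ff 0.0 op 1.001
```

>>> move_arm(
  targets=[
    [[1,46,-64,20,0,0,0],[1,46,-64,20,0,0,0],[1,46,-64,40,0,0,0],[1,46,-64,70,0,0,0],[1,46,-64,90,0,0,0],[1,46,-64,90,0,0,0]],
  ],
)

```text
clock: 2.1
tool_pos: [0.5186, -0.0092, 0.1298]
eef_rot: [0.999, 0.039, -0.002, 0.0]
contact_force: [0.1, -0.3, -0.1]
opening: 1.0
finger_force: 0.0
```

```bash
python3 -c "
from h import *
go(521.5,-6.5,47,4.5)
T=r.snapshot('top')[:,:,::-1];S=r.snapshot('scene')[:,:,::-1]
cv2.imwrite('pics/a.png',np.hstack([cv2.resize(T[120:250,250:400],(400,347)),cv2.resize(S[150:280,250:400],(400,347))]))"
```

```text
d [ 3.5 -2.5 82.8] rot [ 0.   0.2 -0.1] pos [518.6  -9.2 129.8] q [-0.05  0.72 -0.04  1.98  0.06  0.44 -1.62] t 2.1 F [ 0.1 -0.3 -0.1] ff 0.0 op 1.0
```

View pics/a.png

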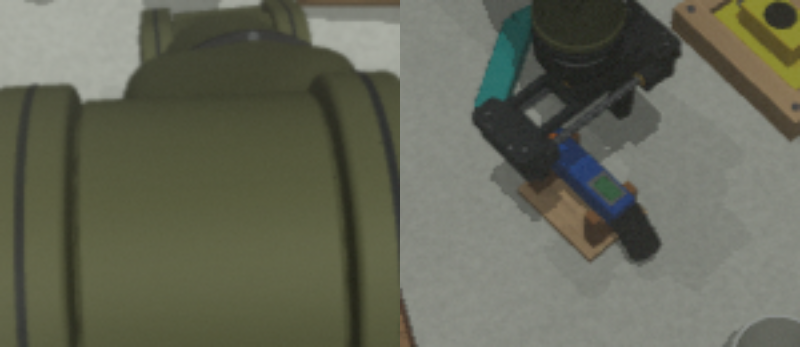

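The scene view shows the gripper straddling the blue grip between the posts. I'll descend and close.

>>> move_arm(
  targets=[
    [[1,1,0,40,0,0,0],[1,1,0,83,0,0,0],[1,1,0,83,0,0,0],[0.3,1,0,83,0,0,0],[0.2,1,0,83,0,0,0],[0.2,1,0,83,0,0,0],[0.2,1,0,83,0,0,0],[0.2,1,0,83,0,0,0]],
  ],
  newtons=25,
)

```text
clock: 3.2
tool_pos: [0.5212, -0.0081, 0.0482]
eef_rot: [0.999, 0.039, 0.0, 0.0]
contact_force: [0.3, -0.3, 0.4]
opening: 0.461
finger_force: 0.0
```

```bash
python3 -c "
from h import *
go(521.5,-6.5,47,4.5)"
```

```text
d [ 0.4 -1.6  1.2] rot [ 0. -0.  0.] pos [521.2  -8.1  48.2] q [-0.06  0.87 -0.02  2.01  0.07  0.26 -1.63] t 3.2 F [ 0.3 -0.3  0.4] ff 0.0 op 0.461
```

>>> move_arm(
  targets=[
    [[0.2,0,0,0,0,0,0],[0.2,0,0,0,0,0,0],[0.2,0,0,0,0,0,0],[0.2,0,0,0,0,0,0],[0.2,0,0,0,0,0,0]],
  ],
  newtons=25,
)

```text
clock: 3.82
tool_pos: [0.5212, -0.0075, 0.048]
eef_rot: [0.999, 0.04, 0.0, -0.0]
contact_force: [-0.9, 3.6, 4.2]
opening: 0.335
finger_force: 25.0
```

>>> move_arm(
  targets=[
    [[0.2,0,0,-15,0,0,0],[0.2,0,0,-45,0,0,0],[0.2,0,0,-85,0,0,0],[0.2,0,0,-105,0,0,0],[0.2,-2,-14,-105,0,0,-8],[0.2,-4,-28,-105,0,0,-18],[0.2,-6,-42,-105,0,0,-28],[0.2,-8,-56,-105,0,0,-38],[0.2,-10,-70,-105,0,0,-48],[0.2,-12,-84,-105,0,0,-58]],
  ],
  newtons=25,
)

```text
clock: 5.08
tool_pos: [0.5023, 0.0734, 0.1534]
eef_rot: [0.854, 0.52, -0.001, 0.001]
contact_force: [0.8, 0.2, -1.9]
opening: 0.339
finger_force: 25.0
```

```bash
python3 -c "
from h import *
go(495,112,153,90)"
```

```text
d [ 31.  -24.1   0.3] rot [  0.    0.1 -27.3] pos [502.3  73.4 153.4] q [-0.06  0.68 -0.29  1.99  0.38  0.52 -1.1 ] t 5.075 F [ 0.8  0.2 -1.9] ff 25.0 op 0.339
```

>>> move_arm(
  targets=[
    [[0.2,10,-8,0,0,0,-9],[0.2,20,-16,0,0,0,-18],[0.2,27,-22,0,0,0,-25],[0.2,30,-23.5,0,0,0,-27.3],[0.2,30,-23.5,0,0,0,-27.3],[0.2,30,-23.5,0,0,0,-27.3]],
  ],
  newtons=25,
)

```text
clock: 5.82
tool_pos: [0.4957, 0.1112, 0.153]
eef_rot: [0.709, 0.705, -0.0, 0.0]
contact_force: [0.0, 0.2, -2.5]
opening: 0.339
finger_force: 25.0
```

```bash
python3 -c "
from h import *
go(495,112,153,90)
T=r.snapshot('top')[:,:,::-1];S=r.snapshot('scene')[:,:,::-1]
print('lens pred',proj('scene',[.495,.204,.139]),proj('top',[.495,.204,.139]),'patch',proj('scene',[.495,.275,.068]))
p=lambda o:proj('scene',np.array([.495,.112,.155])+o)
print(p([-.015,.06,.032]),p([.015,.06,.032]),p([.015,-.06,.032]))
cv2.imwrite('pics/b.png',np.hstack([cv2.resize(T[130:260,180:330],(400,347),interpolation=2),cv2.resize(S[90:220,290:440],(400,347),interpolation=2)]))"
```

```text
d [ 0.8 -0.7 -0. ] rot [ 0.   0.1 -0.3] pos [495.7 111.2 153. ] q [-0.06  0.7  -0.42  1.99  0.52  0.56 -0.84] t 5.825 F [ 0.   0.2 -2.5] ff 25.0 op 0.339
lens pred [[375.39466943 151.75592716]] [[237.72567282 198.6965969 ]] patch [[391.88766982 154.86307859]]
[[363.94771679 142.6316924 ]] [[371.6293695  150.11131931]] [[334.24202624 173.92600123]]
```

View pics/b.png

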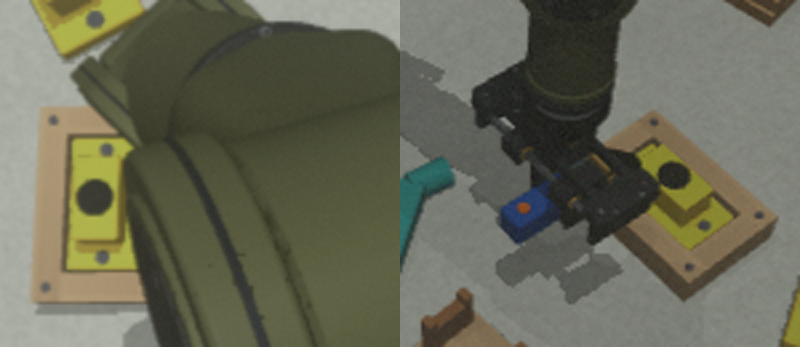

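The tail of the wand sits where predicted (crop 518,228), the patch is at crop (673,176), and nothing touches. I'll hold here.

>>> move_arm(
  targets=[
    [[0.2,0,0,0,0,0,0],[0.2,0,0,0,0,0,0],[0.2,0,0,0,0,0,0],[0.2,0,0,0,0,0,0],[0.2,0,0,0,0,0,0],[0.2,0,0,0,0,0,0],[0.2,0,0,0,0,0,0],[0.2,0,0,0,0,0,0],[0.2,0,0,0,0,0,0],[0.2,0,0,0,0,0,0]],
  ],
  newtons=25,
)

```text
clock: 7.18
tool_pos: [0.4956, 0.1122, 0.1529]
eef_rot: [0.708, 0.706, -0.0, 0.0]
contact_force: [0.1, -1.1, -1.8]
opening: 0.337
finger_force: 25.0
```

>>> move_arm(
  targets=[
    [[0.2,0,0,0,0,0,0],[0.2,0,0,0,0,0,0],[0.2,0,0,0,0,0,0],[0.2,0,0,0,0,0,0],[0.2,0,0,0,0,0,0],[0.2,0,0,0,0,0,0],[0.2,0,0,0,0,0,0],[0.2,0,0,0,0,0,0],[0.2,0,0,0,0,0,0],[0.2,0,0,0,0,0,0]],
  ],
  newtons=25,
)

```text
clock: 8.43
tool_pos: [0.4956, 0.1122, 0.153]
eef_rot: [0.708, 0.706, 0.0, 0.0]
contact_force: [-0.1, 0.1, -2.2]
opening: 0.339
finger_force: 25.0
```

```bash
python3 -c "
from h import *
go(521.2,-7.7,153,4.6)"
```

```text
d [-119.8   26.    -0. ] rot [ 0.  -0.  85.2] pos [495.6 112.2 153. ] q [-0.06  0.7  -0.42  1.99  0.52  0.56 -0.84] t 8.425 F [-0.1  0.1 -2.2] ff 25.0 op 0.339
```

>>> move_arm(
  targets=[
    [[0.2,-12,2,0,0,0,8],[0.2,-26,5,0,0,0,18],[0.2,-40,8,0,0,0,28],[0.2,-54,11,0,0,0,38],[0.2,-68,14,0,0,0,48],[0.2,-82,17,0,0,0,58],[0.2,-96,20,0,0,0,68],[0.2,-110,23,0,0,0,78],[0.2,-119,26,0,0,0,85.2],[0.2,-119.8,26,0,0,0,85.2]],
  ],
  newtons=25,
)

```text
clock: 9.68
tool_pos: [0.5213, -0.0083, 0.1529]
eef_rot: [0.999, 0.04, 0.0, 0.0]
contact_force: [-0.9, -0.1, -2.5]
opening: 0.336
finger_force: 25.0
```

>>> move_arm(
  targets=[
    [[0.2,0,0,0,0,0,0],[0.2,0,0,0,0,0,0],[0.2,0,0,20,0,0,0],[0.2,0,0,50,0,0,0],[0.2,0,0,75,0,0,0],[0.2,0,0,85,0,0,0],[0.2,0,0,85,0,0,0]],
  ],
  newtons=25,
)

```text
clock: 10.55
tool_pos: [0.521, -0.0074, 0.0677]
eef_rot: [0.999, 0.041, -0.0, -0.0]
contact_force: [0.4, -0.4, -1.7]
opening: 0.338
finger_force: 25.0
```

```bash
python3 -c "
from h import *
go(521.2,-7.7,48,4.6)"
```

```text
d [ 0.2  0.3 19.7] rot [-0.   0.   0.1] pos [521.   -7.4  67.7] q [-0.06  0.84 -0.03  2.01  0.07  0.3  -1.64] t 10.55 F [ 0.4 -0.4 -1.7] ff 25.0 op 0.338
```

>>> move_arm(
  targets=[
    [[0.2,0,0,8,0,0,0],[0.2,0,0,14,0,0,0],[0.2,0,0,18,0,0,0],[0.2,0,0,20,0,0,0],[0.2,0,0,20,0,0,0],[0.2,0,0,20,0,0,0]],
  ],
  newtons=25,
)

```text
clock: 11.3
tool_pos: [0.5211, -0.0077, 0.0481]
eef_rot: [0.999, 0.04, 0.0, 0.0]
contact_force: [-0.5, -0.4, -0.6]
opening: 0.342
finger_force: 25.0
```

>>> move_arm(
  targets=[
    [[0.2,0,0,0.5,0,0,0],[0.8,0,0,0.5,0,0,0],[0.8,0,0,0.5,0,0,0],[0.8,0,0,0.5,0,0,0],[0.8,0,0,0.5,0,0,0],[0.8,0,0,0.5,0,0,0],[0.8,0,0,-30,0,0,0],[0.8,0,0,-80,0,0,0],[0.8,0,0,-110,0,0,0],[0.8,0,0,-110,0,0,0]],
  ],
)

```text
clock: 12.55
tool_pos: [0.5227, -0.0078, 0.16]
eef_rot: [0.999, 0.04, 0.002, 0.0]
contact_force: [0.1, -0.6, -1.2]
opening: 0.802
finger_force: 0.0
```

```bash
python3 -c "
from h import *
go(495,275,158,1.6)
S=r.snapshot('scene')[:,:,::-1]
cv2.imwrite('pics/c.png',cv2.resize(S[160:270,270:390],(480,440),interpolation=2))"
```

```text
d [  -4.9 -284.1    1.9] rot [ 0.  -0.3  3. ] pos [522.7  -7.8 160. ] q [-0.05  0.67 -0.05  1.96  0.06  0.51 -1.62] t 12.55 F [ 0.1 -0.6 -1.2] ff 0.0 op 0.802
```

View pics/c.png

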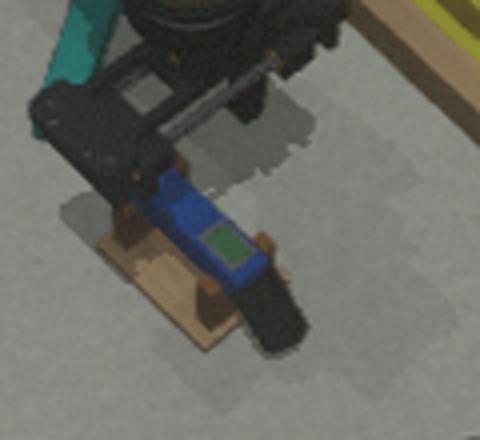

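The scene view shows the wand back on both posts between the cheeks, head forward as before. Next, the casting.

>>> move_arm(
  targets=[
    [[0.8,-1,-50,0,0,0,1],[0.8,-2,-110,0,0,0,2],[0.8,-3,-170,0,0,0,3],[0.8,-3.5,-230,0,0,0,3],[0.8,-3.5,-284,0,0,0,3],[0.8,-3.5,-284,0,0,0,3],[0.8,-3.5,-284,20,0,0,3],[0.8,-3.5,-284,60,0,0,3],[0.8,-3.5,-284,70,0,0,3],[0.8,-3.5,-284,70,0,0,3]],
  ],
)

```text
clock: 13.85
tool_pos: [0.4944, 0.2739, 0.0871]
eef_rot: [1.0, 0.014, -0.001, 0.001]
contact_force: [-0.2, -0.1, 0.4]
opening: 0.803
finger_force: 0.0
```

```bash
python3 -c "
from h import *
go(495,275,43,1.6)
T=r.snapshot('top')[:,:,::-1];S=r.snapshot('scene')[:,:,::-1]
cv2.imwrite('pics/d.png',np.hstack([cv2.resize(T[130:260,180:330],(400,347),interpolation=2),cv2.resize(S[90:220,320:470],(400,347),interpolation=2)]))"
```

```text
d [ 0.7 -1.1 44.1] rot [ 0.1  0.1 -0. ] pos [494.4 273.9  87.1] q [-0.61  0.84  0.03  1.87 -0.06  0.44 -2.08] t 13.85 F [-0.2 -0.1  0.4] ff 0.0 op 0.803
```

View pics/d.png

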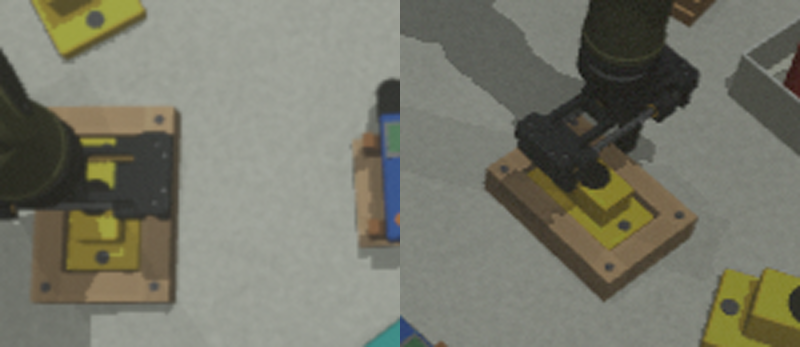

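The fingers straddle the block over the patch in both views. I'll descend and grip.

>>> move_arm(
  targets=[
    [[0.8,0,0,25,0,0,0],[0.8,0,0,43,0,0,0],[0.8,0,0,43.5,0,0,0],[0.8,0,0,43.5,0,0,0],[0.3,0,0,43.5,0,0,0],[0.3,0,0,43.5,0,0,0],[0.3,0,0,43.5,0,0,0],[0.3,0,0,43.5,0,0,0],[0.3,0,0,43.5,0,0,0],[0.3,0,0,43.5,0,0,0]],
  ],
  newtons=35,
)

```text
clock: 15.2
tool_pos: [0.4951, 0.2758, 0.0448]
eef_rot: [1.0, 0.014, 0.0, -0.001]
contact_force: [-0.0, 1.9, 4.9]
opening: 0.497
finger_force: 35.0
```

>>> move_arm(
  targets=[
    [[0.3,0,0,-5,0,0,0],[0.3,0,0,-13,0,0,0],[0.3,0,0,-25,0,0,0],[0.3,0,0,-50,0,0,0],[0.3,0,0,-90,0,0,0],[0.3,0,0,-120,0,0,0],[0.3,0,0,-130,0,0,0],[0.3,0,0,-130,0,0,0]],
  ],
  newtons=35,
)

```text
clock: 16.2
tool_pos: [0.4948, 0.2743, 0.1747]
eef_rot: [1.0, 0.014, 0.0, 0.0]
contact_force: [-0.0, 0.3, -2.9]
opening: 0.496
finger_force: 35.0
```

```bash
python3 -c "
from h import *
go(471,-276,174,-18.7)"
```

```text
d [-38.8 549.5   1.1] rot [ 0.  -0.  20.3] pos [494.8 274.3 174.7] q [-0.62  0.7   0.05  1.82 -0.05  0.63 -2.08] t 16.2 F [-0.   0.3 -2.9] ff 35.0 op 0.496
```

>>> move_arm(
  targets=[
    [[0.3,-2,30,0,0,0,1],[0.3,-6,85,0,0,0,3],[0.3,-10,140,0,0,0,5],[0.3,-14,195,0,0,0,7],[0.3,-18,250,0,0,0,9],[0.3,-22,305,0,0,0,12],[0.3,-26,360,0,0,0,15],[0.3,-30,415,0,0,0,18],[0.3,-34,470,0,0,0,20],[0.3,-37,520,0,0,0,20.3]],
  ],
  newtons=35,
)

```text
clock: 17.45
tool_pos: [0.4709, -0.2476, 0.173]
eef_rot: [0.987, -0.163, -0.002, -0.0]
contact_force: [0.8, -0.5, -3.3]
opening: 0.498
finger_force: 35.0
```

```bash
python3 -c "
from h import *
go(471,-276,174,-18.7)"
```

```text
d [ 9.3 26.8 -1. ] rot [ 0.   0.2 -0.1] pos [ 470.9 -247.6  173. ] q [ 0.39  0.66  0.01  1.92 -0.01  0.57 -1.49] t 17.45 F [ 0.8 -0.5 -3.3] ff 35.0 op 0.498
```

>>> move_arm(
  targets=[
    [[0.3,8,26,10,0,0,0],[0.3,8,26,40,0,0,0],[0.3,8,26,80,0,0,0],[0.3,8,26,110,0,0,0],[0.3,8,26,118,0,0,0],[0.3,8,26,118,0,0,0],[0.3,8,26,118,0,0,0]],
  ],
  newtons=35,
)

```text
clock: 18.32
tool_pos: [0.4723, -0.2733, 0.0574]
eef_rot: [0.987, -0.162, 0.001, 0.0]
contact_force: [-0.3, -0.1, -2.9]
opening: 0.495
finger_force: 35.0
```

```bash
python3 -c "
from h import *
go(471,-276,41,-18.7)
T=r.snapshot('top')[:,:,::-1];S=r.snapshot('scene')[:,:,::-1]
cv2.imwrite('pics/e.png',np.hstack([cv2.resize(T[160:290,370:490],(376,407),interpolation=2),cv2.resize(S[200:330,170:290],(376,407),interpolation=2)]))"
```

```text
d [-0.4  2.9 16.4] rot [ 0.  -0.1  0. ] pos [ 472.3 -273.3   57.4] q [ 0.44  0.87 -0.    1.94  0.    0.33 -1.46] t 18.325 F [-0.3 -0.1 -2.9] ff 35.0 op 0.495
```

View pics/e.png

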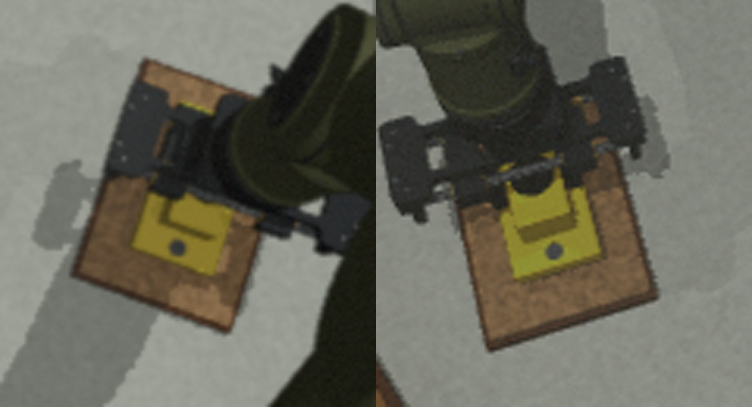

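```bash
python3 -c "
from h import *
a=np.radians(-18.7);R=np.array([[np.cos(a),np.sin(a)],[-np.sin(a),np.cos(a)]])
f=lambda n,P,z:((back(n,P,z)*1000-[471,-276])@R.T).round(1).tolist()
t=lambda P:np.array(P)/3.133+[370,160]-.3
s=lambda P:(np.array(P)-[376,0])/3.133+[170,200]-.3
print('top cast',f('top',t([(132,247),(218,276)]),.0466),'pad',f('top',t([(74,275),(230,330),(145,60)]),.014))
print('scene cast',f('scene',s([(513,278),(603,258)]),.0466),'pad',f('scene',s([(489,345),(657,295)]),.014))
"
```

```text
top cast [[-66.5, 36.6], [-64.9, -35.4]] pad [[-100.5, 68.3], [-99.0, -66.7], [93.8, 69.2]]
scene cast [[66.3, -32.5], [72.6, 37.7]] pad [[100.4, -65.2], [102.7, 69.6]]
```

Casting is centred over the pad within about 2 mm in both views. I'll lower gently.

>>> move_arm(
  targets=[
    [[0.3,-1,0,4,0,0,0],[0.3,-1,0,8,0,0,0],[0.3,-1,0,11,0,0,0],[0.3,-1,0,13,0,0,0],[0.3,-1,0,14.5,0,0,0],[0.3,-1,0,15.5,0,0,0],[0.3,-1,0,16,0,0,0],[0.3,-1,0,16.4,0,0,0],[0.3,-1,0,16.4,0,0,0]],
  ],
  newtons=35,
)

```text
clock: 19.55
tool_pos: [0.4708, -0.2727, 0.0409]
eef_rot: [0.987, -0.162, 0.0, 0.0]
contact_force: [-1.3, 1.7, 7.3]
opening: 0.494
finger_force: 35.0
```

>>> move_arm(
  targets=[
    [[0.75,0,0,0,0,0,0],[0.75,0,0,0,0,0,0],[0.75,0,0,0,0,0,0],[0.75,0,0,0,0,0,0],[0.75,0,0,-20,0,0,0],[0.75,0,0,-60,0,0,0],[0.75,0,0,-110,0,0,0],[0.75,0,0,-160,0,0,0],[0.75,0,0,-160,0,0,0]],
  ],
)

```text
clock: 20.68
tool_pos: [0.4729, -0.2739, 0.2037]
eef_rot: [0.987, -0.163, 0.004, 0.001]
contact_force: [0.9, 0.4, -1.1]
opening: 0.751
finger_force: 0.0
```

>>> move_arm(
  targets=[
    [[0.75,-40,30,0,0,0,0],[0.75,-40,80,0,0,0,0],[0.75,-40,140,0,0,0,0],[0.75,-40,200,0,0,0,0],[0.75,-40,240,0,0,0,0],[0.75,-40,240,0,0,0,0]],
  ],
)

```text
clock: 21.42
tool_pos: [0.3526, -0.4904, 0.1985]
eef_rot: [0.986, -0.166, -0.001, 0.001]
contact_force: [0.3, 0.3, 0.4]
opening: 0.745
finger_force: 0.0
```

```bash
python3 -c "
from h import *
go(471,-276,41,-18.7)
T=r.snapshot('top')[:,:,::-1];S=r.snapshot('scene')[:,:,::-1]
cv2.imwrite('pics/f.png',np.vstack([cv2.resize(T[50:290,160:490],(412,300),interpolation=2),cv2.resize(S[130:370,170:500],(412,300),interpolation=2)]))"
```

```text
d [  42.2 -241.5  157.1] rot [ 0.1  0.1 -0.4] pos [ 352.6 -490.4  198.5] q [ 0.89  0.71 -0.04  1.68  0.04  0.76 -1.07] t 21.425 F [0.3 0.3 0.4] ff 0.0 op 0.745
```

View pics/f.png

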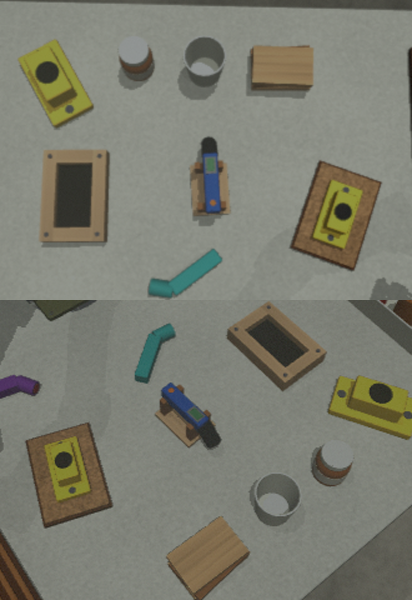

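Both views show the casting flat, aligned and centred on the pad (top crop 340,212), the mould empty, the wand on its rest and the bystanders unmoved. I'll hand it in.

```bash
python3 -c "
from plant import r
print(r.finish_job())"
```

```text
the job is handed in; nothing more can be done
None
```

I aimed the wand at the patch from about 10 cm, held it there over 2 s and laid it back on its rest, then set the casting upright on the pad, centred to about 2 mm; I handed the job in at about 21.5 s with the jar, tub and samples unmoved in the final pictures.

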